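# Put the carving wax away in the stock caddy

### The job

Put the carving wax that lies loose on the open desk, between the purple lamp and the caddy, away in the caddy: both green wax blocks go in the green tray, side by side or end to end and each flat on the tray's floor; the blue wax block goes flat in the blue tray, and the slim green wax rod lies in the white tray. The green cigarette lighter and the plain steel bar lying among them are not wax: leave them where they lie.

Things in the scene. Friction and masses are not known exactly. Their poses are not given: they have to be found in the camera images.
- thick_green_block: The thicker of two plain teal-green carving wax blocks, 32 (x) x 52 (y) x 20 mm (z). Origin: centre of its underside; x across its width, y along its length, z up. Loose, on the open desk left of the caddy and less than 0.72 m from the robot's base axis (similar pieces beyond the purple lamp at the far left end and at the back of the desk are fixed and not meant); grasp across its width.
- thin_green_block: The thinner, longer teal-green carving wax block, 26 (x) x 60 (y) x 14 mm (z). Origin: centre of its underside; x across its width, y along its length, z up. Loose, on the open desk left of the caddy and less than 0.72 m from the robot's base axis (similar pieces beyond the purple lamp at the far left end and at the back of the desk are fixed and not meant); grasp across its width.
- blue_block: Dark blue carving wax block, 30 (x) x 46 (y) x 26 mm (z). Origin: centre of its underside; x across its width, y along its length, z up. Loose, on the open desk left of the caddy and less than 0.72 m from the robot's base axis (similar pieces beyond the purple lamp at the far left end and at the back of the desk are fixed and not meant); grasp across its width.
- green_rod: Teal-green carving wax rod, 12 (x) x 70 (y) x 12 mm (z), lying. Origin: centre of its underside; x across its width, y along its length, z up. Loose, on the open desk left of the caddy and less than 0.72 m from the robot's base axis (similar pieces beyond the purple lamp at the far left end and at the back of the desk are fixed and not meant); grasp across its width.
- green_lighter: Look-alike: darker green cigarette lighter with a whitish end, 24 (x) x 76 (y) x 12 mm (z), lying left of the caddy among the wax. Origin: centre of its underside. Not wax; leave it.
- steel_bar: Look-alike: pale grey steel bar, 12 (x) x 60 (y) x 12 mm (z), lying left of the caddy among the wax. Origin: centre of its underside. Not wax; leave it.
- green_tray: Green open tray standing snugly in the caddy (it does not move): outside 156 (x) x 96 (y) x 22 mm (z), walls and floor 3 mm, inside 150 x 90 mm and 19 mm deep. Origin: centre of its underside (4 mm above the desk), so its inner floor is at z = 3 mm in its own frame; x along its long side, z up. The trays share the caddy's yaw; any tray may stand at any of the three places in the caddy.
- white_tray: White open tray standing snugly in the caddy (it does not move): outside 156 (x) x 96 (y) x 22 mm (z), walls and floor 3 mm, inside 150 x 90 mm and 19 mm deep. Origin: centre of its underside (4 mm above the desk), so its inner floor is at z = 3 mm in its own frame; x along its long side, z up. The trays share the caddy's yaw; any tray may stand at any of the three places in the caddy.
- blue_tray: Blue open tray standing snugly in the caddy (it does not move): outside 156 (x) x 96 (y) x 22 mm (z), walls and floor 3 mm, inside 150 x 90 mm and 19 mm deep. Origin: centre of its underside (4 mm above the desk), so its inner floor is at z = 3 mm in its own frame; x along its long side, z up. The trays share the caddy's yaw; any tray may stand at any of the three places in the caddy.
- caddy: Pale wooden carrier caddy, fixed to the desk, 168 (x) x 308 (y) mm, rim 14 mm high, that holds the three trays in a row along its y, 98 mm apart. Origin: centre of its underside; its yaw is within about 10 degrees of the robot's axes.

How it is judged (in metres and radians):
At the end, for the whole second after the job is handed in: Both green blocks lie flat (0.12 rad, underside within 4 mm of the floor) in the green tray, the blue block likewise in the blue tray, the green rod lies level (0.12 rad) in the white tray; all released and at rest; lighter and steel bar within 20 mm of their starts (x of thick_green_block in the frame of green_tray between -0.065 and 0.065 m and y of thick_green_block in the frame of green_tray between -0.04 and 0.04 m and z of each of thick_green_block, thin_green_block in the frame of green_tray below 0.007 m and angle between each of thick_green_block, thin_green_block, blue_block's own z axis and vertical below 0.12 rad and linear speed of each of thick_green_block, thin_green_block, blue_block, green_rod below 0.02 m/s and x of thin_green_block in the frame of green_tray between -0.065 and 0.065 m and y of thin_green_block in the frame of green_tray between -0.04 and 0.04 m and x of blue_block in the frame of blue_tray between -0.065 and 0.065 m and y of blue_block in the frame of blue_tray between -0.04 and 0.04 m and z of blue_block in the frame of blue_tray below 0.007 m and x of green_rod in the frame of white_tray between -0.07 and 0.07 m and y of green_rod in the frame of white_tray between -0.042 and 0.042 m and z of green_rod in the frame of white_tray below 0.017 m and angle between green_rod's own y axis and vertical between 1.45 and 1.69 rad and distance of each of green_lighter, steel_bar from where it was at the start of the episode below 0.02 m); the robot touches nothing.
It fails at once if the green lighter is disturbed (shifted more than 20 mm) (distance of green_lighter from where it was at the start of the episode above 0.02 m).
It fails at once if the steel bar is disturbed (shifted more than 20 mm) (distance of steel_bar from where it was at the start of the episode above 0.02 m).
It also fails if it takes over 96 s, if anything falls off the work surface, if the arm or the gripper's body presses on something with over 40 N, if the wrist force passes 120 N, or if a joint passes its speed limit or range.

### The arm

A 7-joint arm with a two-finger parallel gripper is mounted at the origin on a cart in front of the work surface, level with it; the furniture and walls round the work are solid. World frame = base frame: x ahead of the robot, y to its left, z up, the work surface at z = 0. Lengths are in m, angles in degrees, forces in N, time in s.
With the tool pointing down it reaches from about 0.425 to 0.875 m from the base axis. Payload 4.7 kg.
Tool frame: the origin (TCP) lies midway between the tips of the shut fingers; the grasp point (between the pads) lies 19 mm behind it; y points along the fingers, x is the direction in which the jaws open and shut, and the axes are right-handed (so a half turn about y gives the same grasp; the last joint's range is limited). The gripper opens to 87 mm and grips with 3 to 60 N. Pads are 19 mm wide; open, the fingers measure 117 mm over their backs; the gripper's body (75 mm by 190 mm) begins 51 mm behind the grasp point.
Start: joints at [-70.64, 18.392, -4.016, 83.108, 1.295, 78.541, -3.26], TCP at [0.207, 0.616, 0.223] pointing down, gripper open.
Joint ranges: [-163.93, 163.93], [-17.29, 119.83], [-79.2, 71.16], [3.27, 140.29], [-89.18, 269.18], [5.43, 117.66], [-154.24, 154.24]. Speed limits (degrees/s): [147.25, 147.25, 180, 180, 180, 180, 180].

### API

Orientations are given as [roll, pitch, yaw] about the fixed x, y, z axes, in that order (R = Rz(yaw) Ry(pitch) Rx(roll)).
In Python, from cell import env gives the robot as it stands.
- The arm moves only by the tool carry_out, never from a script. Its argument "targets" is a list of rows, each a list of 2 entries, a list of its own where there are three numbers: the shift along the tool's x, y, z in mm, then the turn, a rotation vector about the tool's x, y, z in degrees. A call has 1 to 12 rows; each row shifts and turns the commanded pose from where the row before left it, along the tool's axes as they then stand; what a row does not reach is not made up. A row lasts 1/10 s, in which the tool goes at most 50 mm and 8.59 degrees, less where a joint would pass 70% of its speed; a pose out of reach is approached as far as the arm can. A call with a gripper value outside its range is refused whole. "jaw" is the opening, from 0 (shut) to 1 (fully open), set as the call begins (left out, the last holds). The fingers move at their own pace and stop on an object; "squeeze" is the grip in N (left out, the last holds). Time passes only in rows, so rows that do not move let the fingers close. It gives the time, the measured TCP pose, the force and the opening at its end, in the units of the state.
- env.get_obs(): the state, without advancing time (a new reading comes with each control period).
- env.read_camera(name): name is "scene" or "side" or "wrist"; returns the picture (420x560x3 uint8, red, green, blue); there is no depth.
- env.get_calibration(name): a dict with "fx", "fy", "cx", "cy" (pixels), "D" ([k1, k2, p1, p2, k3] as OpenCV has them; the pictures are not rectified), "R" (3x3) and "t" (3): a world point X has camera coordinates R X + t; the wrist camera has in their place "hand_eye" (4x4, takes a point from camera to tool coordinates, whose origin is the TCP and whose axes are the tool frame's). Camera axes: x right, y down, z forward; pixel columns grow to the right and rows downward; lengths in m; the calibration is good to about 2 mm. A picture is of the moment at which its call begins: read the wrist's pose just before it. get_calibration takes no time and is no camera call.
- env.sign_off(): hands the job in, once; it reports no verdict.
Trained networks look in the newest picture that a camera, given by its name, has taken for a name from the list of things; names that differ only in an ending like _2 or _b are one class to them, and where a whole thing is asked for, a point or a joint stands for the part that bears it (a point fixed in the world has none). Each returns a list of dicts, best first, with "p" (0 to 1); they miss things now and then, are a little off and sometimes report something else, mostly with a low value. They report only what shows in the picture. A call takes as long as a camera call.
- env.outline_of(camera, label): "mask" (420x560 bool, what is visible of it) and "xy" ([column, row] in pixels, amid what is visible of it).
The state is a dict: "time_s": time; "qpos": joint angles; "joint_velocities": joint speeds; "effort": joint torques, N m; "tool_pos": TCP position; "tool_rot": TCP orientation; "force": force on the tool from outside, world axes, zero at the start; "wrist_torque": the same for the moment, N m; "grip_width": finger opening in m.
Only numpy, scipy, OpenCV 4.12 (cv2) and the standard library are available. Lean on these libraries where they do the work, as an engineer would, in place of code of your own. Each camera call takes 0.05 s, during which the arm holds its last target.

## Working session

There is one attempt and no reset: what is moved stays moved. The work goes in short steps, Python scripts to look and compute and a tool call to move; the robot and the scene stay as the last step left them, time stands still between calls to the robot, and variables do not carry over. Pictures are saved under pics/ and viewed, and the job is handed in when it is done.

Besides the shell and the picture viewer there is one more tool, called after ">>>" as name(argument=value, ...) on one line, values as JSON. carry_out: Moves the arm, as the interface text tells. Its arguments: {"type":"object","properties":{"targets":{"type":"array","items":{"type":"array"}},"jaw":{"type":"number"},"squeeze":{"type":"number"}},"required":["targets"]}

```bash
ls; mkdir -p pics; cat > h.py <<'E'
import numpy as np, cv2
from cell import env
def save(name,img): cv2.imwrite('pics/'+name,img[:,:,::-1])
E
python3 - <<'E'
from h import *
o=env.get_obs()
for k,v in o.items(): print(k,np.round(v,4))
for c in ['scene','side','wrist']:
    save(c+'0.png',env.read_camera(c)); 
    K=env.get_calibration(c); print(c,{k:np.round(v,4).tolist() for k,v in K.items()})
E
```

```text
pics
time_s 0.0
qpos [-70.6402  18.4409  -4.0164  83.1743   1.2969  78.542   -3.2593]
joint_velocities [ 0.0679  0.0789  0.0134  0.0005  0.0089 -0.1274 -0.0374]
effort [-1.00000e-04 -4.91300e+01 -4.04000e-01 -3.12521e+01 -6.39000e-02
  4.40000e-02  2.00000e-04]
tool_pos [0.2067 0.6157 0.2214]
tool_rot [-90.0074   0.1118  71.4519]
force [ 0.2047  0.9395 -0.8535]
wrist_torque [-0.0237  0.0527  0.0563]
grip_width 0.087
scene {'fx': 394.5829, 'fy': 394.5829, 'cx': 280.5641, 'cy': 207.1127, 'D': [-0.0712, 0.0, 0.0, 0.0, 0.0], 'R': [[-0.5855, -0.8106, -0.0108], [-0.3444, 0.2608, -0.9019], [0.7339, -0.5243, -0.4319]], 't': [0.3947, 0.2151, 0.7444]}
side {'fx': 402.9636, 'fy': 402.9636, 'cx': 275.1317, 'cy': 210.8047, 'D': [-0.0275, 0.0, 0.0, 0.0, 0.0], 'R': [[-0.9978, 0.0654, -0.0086], [0.0402, 0.4997, -0.8653], [-0.0522, -0.8637, -0.5012]], 't': [0.5296, -0.0274, 1.0609]}
wrist {'fx': 341.3606, 'fy': 341.3606, 'cx': 276.6855, 'cy': 215.4445, 'D': [0.0283, 0.0, 0.0, 0.0, 0.0], 'hand_eye': [[1.0, -0.0009, 0.0, -0.0001], [-0.0003, -0.2445, 0.9696, -0.1622], [-0.0009, -0.9696, -0.2445, 0.0671], [0.0, 0.0, 0.0, 1.0]]}
```

View pics/scene0.png

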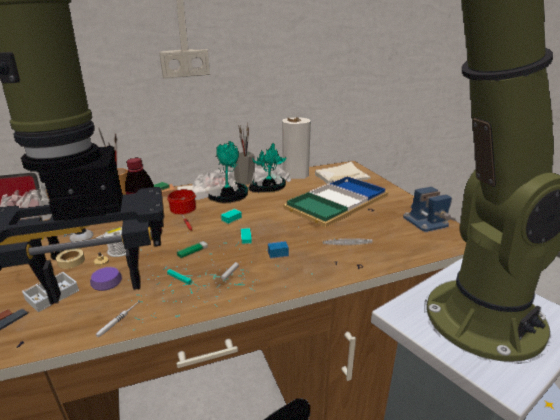

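View pics/side0.png

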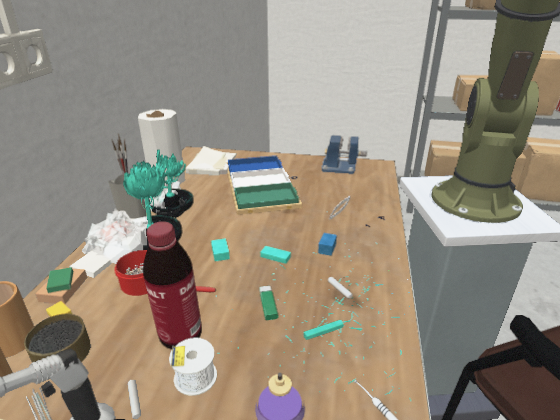

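View pics/wrist0.png

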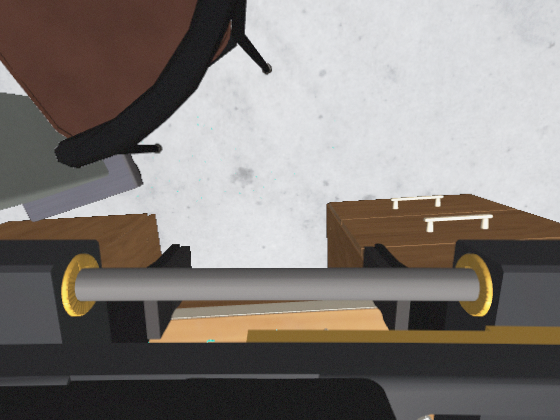

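```bash
cat > fit.py <<'E'
from h import *
from scipy.optimize import minimize
cal={c:env.get_calibration(c) for c in ['scene','side']}
def proj(c,X):
    k=cal[c]; K=np.array([[k['fx'],0,k['cx']],[0,k['fy'],k['cy']],[0,0,1]])
    return cv2.projectPoints(np.asarray(X,float).reshape(-1,3),cv2.Rodrigues(np.array(k['R']))[0],np.array(k['t'],float),K,np.array(k['D'],float))[0][:,0]
def unproj(c,uv,z):
    k=cal[c]; K=np.array([[k['fx'],0,k['cx']],[0,k['fy'],k['cy']],[0,0,1]])
    p=cv2.undistortPoints(np.array([[uv]],float),K,np.array(k['D'],float))[0,0]
    R=np.array(k['R']);t=np.array(k['t'])
    o=-R.T@t; d=R.T@np.array([p[0],p[1],1]); return o+d*(z-o[2])/d[2]
def box(x,y,yaw,s,z0=0):
    c,sn=np.cos(yaw),np.sin(yaw)
    return np.array([[x+c*a*s[0]/2-sn*b*s[1]/2,y+sn*a*s[0]/2+c*b*s[1]/2,z0+h*s[2]] for a in(-1,1) for b in(-1,1) for h in(0,1)])
def sil(c,P,S=4):
    h=cv2.convexHull(proj(c,P).astype(np.float32))
    m=np.zeros((420,560),np.uint8)
    cv2.fillConvexPoly(m,np.round((h)*16).astype(np.int32),1,shift=4)
    return m
def fit(masks,s,z0=0,guess=None):
    # masks dict cam->mask ; compare soft
    if guess is None:
        g=[]
        for c,m in masks.items():
            v,u=np.nonzero(m); g.append(unproj(c,(u.mean(),v.mean()),z0+s[2]/2)[:2])
        guess=np.mean(g,0)
    B={c:cv2.GaussianBlur(m.astype(np.float32),(0,0),1) for c,m in masks.items()}
    def cost(p):
        e=0
        for c in masks:
            e+=((cv2.GaussianBlur(sil(c,box(p[0],p[1],p[2],s,z0)).astype(np.float32),(0,0),1)-B[c])**2).sum()/B[c].sum()
        return e
    best=None
    for a in np.radians(np.arange(0,180,20)):
        r=minimize(cost,[guess[0],guess[1],a],method='Nelder-Mead',options=dict(initial_simplex=[[guess[0],guess[1],a],[guess[0]+.008,guess[1],a],[guess[0],guess[1]+.008,a],[guess[0],guess[1],a+.2]],maxiter=150,xatol=1e-4,fatol=1e-4))
        if best is None or r.fun<best.fun: best=r
    return best
sizes=dict(thick_green_block=(.032,.052,.02),thin_green_block=(.026,.06,.014),blue_block=(.03,.046,.026),green_rod=(.012,.07,.012),green_lighter=(.024,.076,.012),steel_bar=(.012,.06,.012),green_tray=(.156,.096,.022),white_tray=(.156,.096,.022),blue_tray=(.156,.096,.022),caddy=(.168,.308,.014))
E
python3 - <<'E'
from fit import *
import pickle
M={}
for n in sizes:
    for c in ['scene','side']:
        r=env.outline_of(c,n)
        M[n,c]=[(q['mask'],q['xy'],q['p']) for q in r]
        z=sizes[n][2]/2
        for q in r[:5]: print(n,c,round(q['p'],2),np.round(q['xy']).tolist(),int(q['mask'].sum()),unproj(c,q['xy'],z).round(3)[:2].tolist())
pickle.dump(M,open('M.pkl','wb'))
E
```

```text
thick_green_block scene 0.65 [190.0, 247.0] 210 [0.573, 0.35]
thick_green_block side 0.84 [219.0, 248.0] 322 [0.664, 0.18]
thin_green_block scene 0.53 [246.0, 238.0] 147 [0.536, 0.211]
thin_green_block side 0.68 [276.0, 256.0] 391 [0.542, 0.213]
blue_block scene 0.63 [362.0, 185.0] 677 [0.595, -0.281]
blue_block scene 0.58 [278.0, 251.0] 279 [0.426, 0.187]
blue_block side 0.71 [327.0, 246.0] 332 [0.433, 0.195]
green_rod scene 0.75 [180.0, 275.0] 160 [0.483, 0.415]
green_rod side 0.91 [322.0, 330.0] 332 [0.48, 0.422]
green_rod side 0.23 [255.0, 207.0] 391 [0.583, -0.003]
green_lighter scene 0.65 [191.0, 247.0] 216 [0.579, 0.347]
green_lighter side 0.82 [269.0, 306.0] 417 [0.565, 0.361]
green_lighter side 0.19 [254.0, 165.0] 655 [0.578, -0.268]
green_lighter side 0.18 [263.0, 178.0] 822 [0.555, -0.174]
steel_bar scene 0.43 [228.0, 267.0] 95 [0.446, 0.313]
steel_bar side 0.49 [338.0, 287.0] 171 [0.432, 0.32]
green_tray scene 0.84 [318.0, 203.0] 936 [0.578, -0.073]
green_tray scene 0.51 [277.0, 250.0] 284 [0.43, 0.186]
green_tray side 0.96 [267.0, 196.0] 1353 [0.55, -0.049]
green_tray side 0.73 [259.0, 208.0] 445 [0.573, 0.013]
green_tray side 0.59 [321.0, 329.0] 350 [0.483, 0.425]
white_tray scene 0.97 [341.0, 196.0] 758 [0.571, -0.163]
white_tray side 0.89 [260.0, 177.0] 852 [0.565, -0.167]
white_tray side 0.33 [269.0, 304.0] 468 [0.566, 0.359]
blue_tray scene 0.78 [362.0, 188.0] 576 [0.577, -0.263]
blue_tray side 0.57 [254.0, 167.0] 682 [0.58, -0.239]
caddy scene 0.93 [336.0, 220.0] 637 [0.47, -0.043]
caddy side 0.63 [266.0, 209.0] 405 [0.555, 0.013]
caddy side 0.2 [218.0, 248.0] 326 [0.666, 0.173]
```

```bash
python3 - <<'E'
from fit import *
import pickle
M=pickle.load(open('M.pkl','rb'))
ref=dict(thick_green_block=(.664,.18),thin_green_block=(.54,.212),blue_block=(.43,.19),green_rod=(.482,.418),green_lighter=(.57,.355),steel_bar=(.44,.317))
P={}
for n,g in ref.items():
    ms={}
    for c in ['scene','side']:
        b=[m for m,xy,p in M[n,c] if np.linalg.norm(unproj(c,xy,sizes[n][2]/2)[:2]-g)<.03]
        if b: ms[c]=b[0]
    r=fit(ms,sizes[n],guess=np.array(g)); P[n]=r.x
    print(n,list(ms),r.x[:2].round(4),np.degrees(r.x[2]).round(1)%180,round(r.fun,3))
pickle.dump(P,open('P.pkl','wb'))
sc=cv2.imread('pics/scene0.png');sd=cv2.imread('pics/side0.png')
def draw(img,c,off,k):
    for n,p in P.items():
        h=cv2.convexHull(proj(c,box(*p,sizes[n])).astype(np.float32))[:,0]
        cv2.polylines(img,[np.round((h+.5-off)*k*16-8).astype(np.int32)],True,(0,0,255),1,shift=4)
    return img
def crop(img,c,x0,y0,w,h,k):
    return draw(cv2.resize(img[y0:y0+h,x0:x0+w],None,fx=k,fy=k,interpolation=cv2.INTER_CUBIC),c,np.array([x0,y0]),k)
cv2.imwrite('pics/sc_z.png',crop(sc,'scene',150,170,250,130,3)); cv2.imwrite('pics/sd_z.png',crop(sd,'side',190,145,180,200,3))
E
```

```text
thick_green_block ['side'] [0.6608 0.1823] 7.3 0.035
thin_green_block ['scene', 'side'] [0.5441 0.2063] 60.0 0.091
blue_block ['scene', 'side'] [0.4301 0.1846] 157.7 0.106
green_rod ['scene', 'side'] [0.4801 0.421 ] 108.1 0.304
green_lighter ['scene', 'side'] [0.5672 0.3481] 6.900000000000006 0.296
steel_bar ['scene', 'side'] [0.4312 0.3165] 29.0 0.636
```

View pics/sc_z.png

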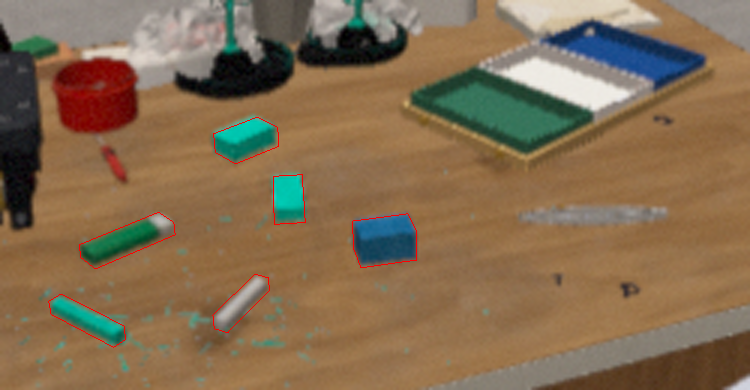

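View pics/sd_z.png

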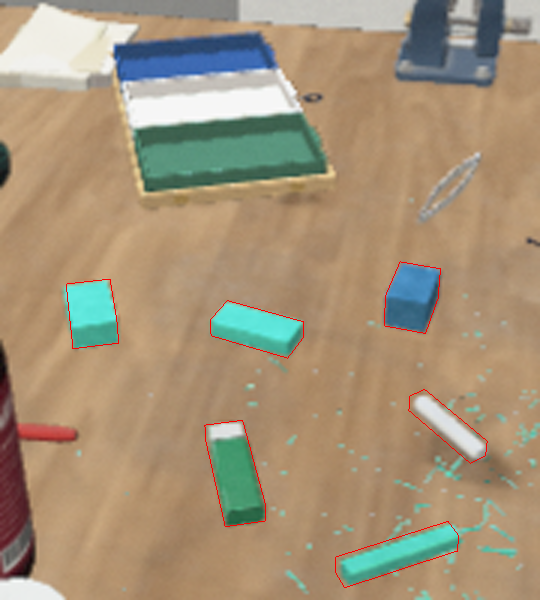

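```bash
python3 - <<'E'
from fit import *
import pickle
M=pickle.load(open('M.pkl','rb'))
def pts(p):
    return np.vstack([box(*p,(.168,.308,.014)),box(*p,(.156,.292,.022),.004)])
U={}
for c in ['scene','side']:
    m=np.zeros((420,560),bool)
    for n in ['green_tray','white_tray','blue_tray','caddy']: m|=M[n,c][0][0]
    U[c]=cv2.morphologyEx(m.astype(np.uint8),cv2.MORPH_CLOSE,np.ones((5,5)))
def run(cams,g=(.575,-.165,0)):
    def cost(p):
        return sum(((cv2.GaussianBlur(sil(c,pts(p)).astype(np.float32),(0,0),1)-cv2.GaussianBlur(U[c].astype(np.float32),(0,0),1))**2).sum()/U[c].sum() for c in cams)
    return min((minimize(cost,[g[0],g[1],a],method='Nelder-Mead',options=dict(initial_simplex=[[g[0],g[1],a],[g[0]+.01,g[1],a],[g[0],g[1]+.01,a],[g[0],g[1],a+.1]])) for a in(-.15,-.05,.05,.15)),key=lambda r:r.fun)
for cams in (['scene','side'],['scene'],['side']):
    r=run(cams); print(cams,r.x[:2].round(4),np.degrees(r.x[2]).round(2),round(r.fun,3))
    if len(cams)==2: p=r.x
c,s=np.cos(p[2]),np.sin(p[2])
for d in(.098,0,-.098): print((p[0]-s*d).round(4),(p[1]+c*d).round(4))
P=pickle.load(open('P.pkl','rb'));P['caddy']=p;pickle.dump(P,open('P.pkl','wb'))
print([unproj('side',q,0)[:2].round(3).tolist() for q in((165,215),(160,205),(190,205),(135,285),(280,405))])
for cam,x0,y0,w,h,k in(('scene',270,150,130,80,6),('side',210,140,110,80,6)):
    img=cv2.imread(f'pics/{cam}0.png')[y0:y0+h,x0:x0+w]; img=cv2.resize(img,None,fx=k,fy=k)
    for B in [box(*p,(.168,.308,.014))]+[box(p[0]-s*d,p[1]+c*d,p[2],(.156,.096,.022),.004) for d in(.098,0,-.098)]:
        for i,j in((0,2),(2,6),(6,4),(4,0)):
            a=proj(cam,B)
            for o in (1,):
                cv2.line(img,*[tuple(((a[q+o]+.5-[x0,y0])*k).astype(int).tolist()) for q in(i,j)],(0,0,255),1)
    cv2.imwrite(f'pics/cad_{cam}.png',img)
E
```

```text
['scene', 'side'] [ 0.5633 -0.1395] 7.19 0.032
['scene'] [ 0.5655 -0.14  ] 8.38 0.009
['side'] [ 0.5624 -0.144 ] 6.58 0.015
0.551 -0.0422
0.5633 -0.1395
0.5755 -0.2367
[[0.809, 0.011], [0.831, -0.042], [0.752, -0.036], [0.822, 0.277], [0.56, 0.55]]
```

View pics/cad_scene.png

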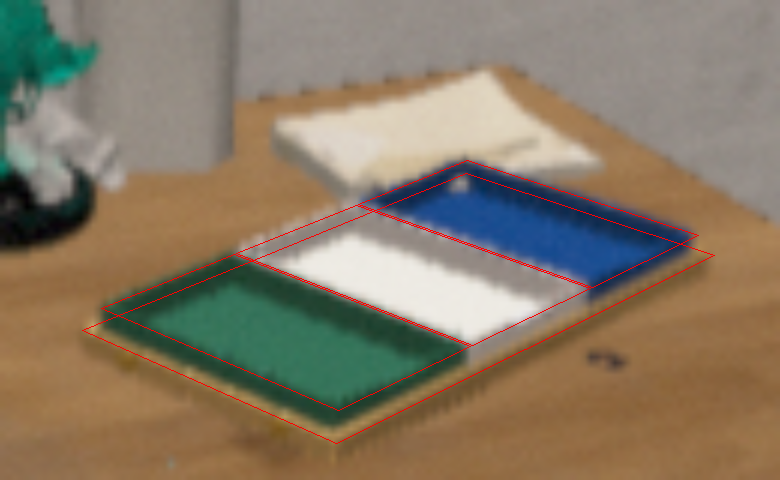

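View pics/cad_side.png

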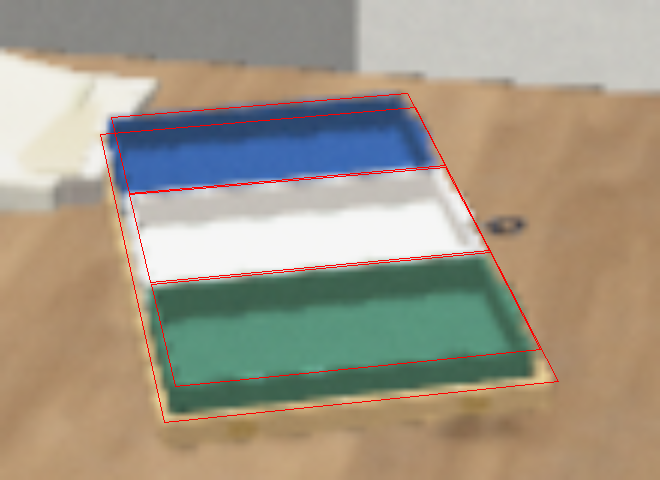

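```bash
cat > plan.py <<'E'
import sys
from h import *
from scipy.spatial.transform import Rotation as Ro
def plan(wps,start=None):
    """wps: list of (x,y,z,yaw). prints rows rounded (mm,deg), tool frame"""
    o=env.get_obs(); p=np.array(o['tool_pos']); R=Ro.from_euler('xyz',o['tool_rot'],degrees=True)
    print('now',round(o['time_s'],2),p.round(4),np.round(o['tool_rot'],2),'w',round(o['grip_width'],4),'F',np.round(o['force'],1), 'q',np.round(o['qpos'],0))
    rows=[]
    for w in wps:
        x=np.array(w[:3]); Rt=Ro.from_euler('xyz',[-90,0,w[3]],degrees=True)
        d=np.linalg.norm(x-p); a=np.degrees((R.inv()*Rt).magnitude())
        n=max(1,int(np.ceil(max(d/.045,a/8.))))
        for i in range(n,0,-1):
            s=np.round(R.inv().apply((x-p)/i)*1000,0 if i>1 else 1)
            t=np.round(np.degrees((R.inv()*Rt).as_rotvec())/i,0 if i>1 else 1)
            p=p+R.apply(s/1000); R=R*Ro.from_rotvec(np.radians(t))
            rows.append([s.tolist(),t.tolist()])
    print(len(rows)); print(str(rows).replace('.0,',',').replace('.0]',']').replace('-0,','0,').replace('-0]','0]') )
    print('end',p.round(4),R.as_euler('xyz',degrees=True).round(1))
plan(eval(sys.argv[1]))
E
python3 plan.py '[(.48,.421,.10,108)]'
```

```text
now 1.15 [0.2069 0.6162 0.2226] [-9.000e+01 -1.000e-02  7.145e+01] w 0.0869 F [ 0.6 -0.2  0.8] q [-71.  18.  -4.  83.   1.  79.  -3.]
8
[[[-12, 15, -40], [0, -5, 0]], [[-16, 15, -39], [0, -5, 0]], [[-19, 15, -37], [0, -4, 0]], [[-22, 16, -36], [0, -5, 0]], [[-25, 15, -34], [0, -4, 0]], [[-27, 16, -32], [0, -5, 0]], [[-29, 15, -30], [0, -4, 0]], [[-31.8, 15.6, -27.8], [0, -4.6, 0]]]
end [0.48   0.4211 0.1   ] [-90.  -0. 108.]
```

>>> carry_out(targets=[[[-12,15,-40],[0,-5,0]],[[-16,15,-39],[0,-5,0]],[[-19,15,-37],[0,-4,0]],[[-22,16,-36],[0,-5,0]],[[-25,15,-34],[0,-4,0]],[[-27,16,-32],[0,-5,0]],[[-29,15,-30],[0,-4,0]],[[-31.8,15.6,-27.8],[0,-4.6,0]],[[0,0,0],[0,0,0]],[[0,0,0],[0,0,0]]], jaw=0.6, squeeze=15)

```text
time_s: 2.15
tool_pos: [0.4809, 0.4197, 0.0994]
tool_rot: [-89.9, 0.0, 107.8]
force: [-0.7, 0.3, -0.1]
grip_width: 0.0526
```

```bash
python3 plan.py '[(.48,.421,.003,108)]'; python3 - <<'E'
from h import *
for c in ['side','wrist']: save(c+'1.png',env.read_camera(c))
E
```

```text
now 2.15 [0.4809 0.4197 0.0994] [-8.9940e+01  3.0000e-02  1.0784e+02] w 0.0526 F [-0.7  0.3 -0.1] q [-44.  22.   1.  93.  -0.  65.  65.]
3
[[[1, 32, 0], [0, 0, 0]], [[0, 32, 0], [0, 0, 0]], [[0.6, 32.4, 0.4], [-0.1, -0.2, 0]]]
end [0.48  0.421 0.003] [-90.   0. 108.]
```

View pics/wrist1.png

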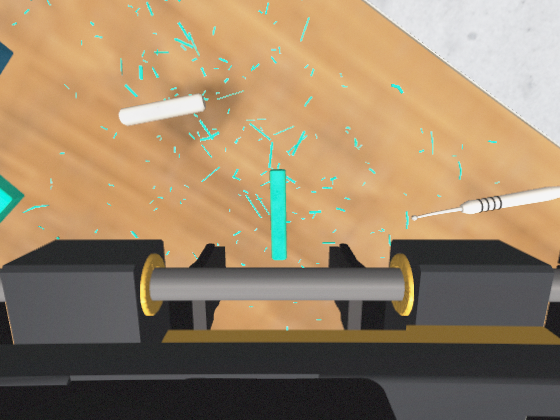

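View pics/side1.png

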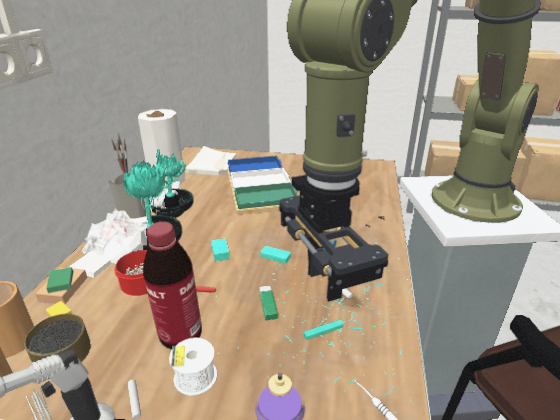

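The wrist picture shows the rod straight between the fingers (column 278, rows 170–260), square to the jaws. Its far end is where I expected it, to about 3 mm, so I descend.

>>> carry_out(targets=[[[0,32,1],[0,0,0]],[[0,32,2],[0,0,0]],[[0.5,24,0],[0,0,0]],[[0,8,0],[0,0,0]],[[0,0,0],[0,0,0]]])

```text
time_s: 2.75
tool_pos: [0.4753, 0.4215, 0.0034]
tool_rot: [-89.9, 0.0, 108.2]
force: [-0.7, -0.4, -0.1]
grip_width: 0.0525
```

>>> carry_out(targets=[[[0,0,0],[0,0,0]],[[0,0,0],[0,0,0]],[[0,0,0],[0,0,0]],[[0,0,0],[0,0,0]],[[0,0,0],[0,0,0]],[[0,0,0],[0,0,0]]], jaw=0)

```text
time_s: 3.35
tool_pos: [0.4771, 0.4207, 0.0042]
tool_rot: [-90.0, -0.0, 108.0]
force: [-1.0, 0.2, -0.1]
grip_width: 0.0123
```

```bash
python3 plan.py '[(.478,.42,.10,108),(.5633,-.1395,.12,7.2)]'
```

```text
now 3.35 [0.4771 0.4207 0.0042] [-9.0020e+01 -1.0000e-02  1.0804e+02] w 0.0123 F [-1.   0.2 -0.1] q [-44.  27.   0.  98.  -0.  55.  64.]
16
[[[0, -32, 0], [0, 0, 0]], [[0, -32, 0], [0, 0, 0]], [[-0.9, -31.8, -0.7], [0, 0, 0]], [[-43, -2, 7], [0, 8, 0]], [[-44, -2, 1], [0, 8, 0]], [[-43, -1, -5], [0, 8, 0]], [[-42, -2, -11], [0, 8, 0]], [[-40, -1, -17], [0, 8, 0]], [[-37, -2, -22], [0, 8, 0]], [[-34, -1, -27], [0, 8, 0]], [[-30, -2, -32], [0, 7, 0]], [[-26, -1, -35], [0, 8, 0]], [[-21, -2, -38], [0, 7, 0]], [[-16, -1, -41], [0, 8, 0]], [[-10, -2, -42], [0, 7, 0]], [[-4.9, -1.2, -43.4], [0, 7.8, 0]]]
end [ 0.5633 -0.1395  0.12  ] [-90.   -0.    7.2]
```

>>> carry_out(targets=[[[0,-32,0],[0,0,0]],[[0,-32,0],[0,0,0]],[[-1,-32,-1],[0,0,0]],[[-43,-2,7],[0,8,0]],[[-44,-2,1],[0,8,0]],[[-43,-1,-5],[0,8,0]],[[-42,-2,-11],[0,8,0]],[[-40,-1,-17],[0,8,0]],[[-37,-2,-22],[0,8,0]],[[-34,-1,-27],[0,8,0]],[[-30,-2,-32],[0,7,0]],[[-26,-1,-35],[0,8,0]]])

```text
time_s: 4.55
tool_pos: [0.5379, 0.0311, 0.1144]
tool_rot: [-90.0, -0.1, 36.7]
force: [1.7, 0.4, -0.1]
grip_width: 0.0121
```

>>> carry_out(targets=[[[-21,-2,-38],[0,7,0]],[[-16,-1,-41],[0,8,0]],[[-10,-2,-42],[0,7,0]],[[-5,-1,-43],[0,8,0]],[[0,0,0],[0,0,0]],[[0,0,0],[0,0,0]]])

```text
time_s: 5.15
tool_pos: [0.5631, -0.1404, 0.1199]
tool_rot: [-90.0, 0.0, 6.9]
force: [0.5, 1.2, 0.2]
grip_width: 0.0117
```

```bash
python3 plan.py '[(.5633,-.1395,.12,7.2),(.5633,-.1395,.012,7.2)]'; python3 - <<'E'
from h import *
for c in ['side','wrist']: save(c+'2.png',env.read_camera(c))
E
```

```text
now 5.15 [ 0.5631 -0.1404  0.1199] [-9.00e+01  1.00e-02  6.92e+00] w 0.0117 F [0.5 1.2 0.2] q [-15.  15.  31. 102.  -9.  65.  25.]
4
[[[0.3, -0.1, 0.9], [0, -0.3, 0]], [[0, 36, 0], [0, 0, 0]], [[0, 36, 0], [0, 0, 0]], [[0, 36, 0], [0, 0, 0]]]
end [ 0.5633 -0.1395  0.012 ] [-90.    0.    7.2]
```

View pics/wrist2.png

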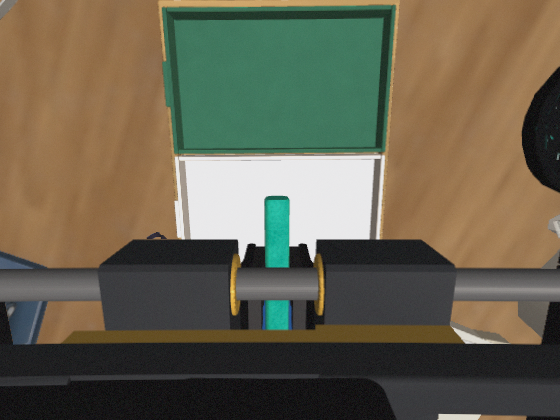

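View pics/side2.png

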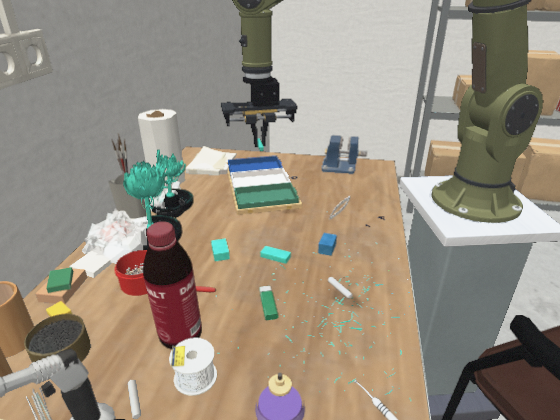

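```bash
cat > wr.py <<'E'
from h import *
from scipy.spatial.transform import Rotation as Ro
k=env.get_calibration('wrist');Kw=np.array([[k['fx'],0,k['cx']],[0,k['fy'],k['cy']],[0,0,1]]);H=np.array(k['hand_eye'])
def wun(uv,z,pos,rot):
    p=cv2.undistortPoints(np.array([[uv]],float),Kw,np.array(k['D'],float))[0,0]
    R=Ro.from_euler('xyz',rot,degrees=True)
    o=np.array(pos)+R.apply(H[:3,3]); d=R.apply(H[:3,:3]@[p[0],p[1],1])
    return o+d*(z-o[2])/d[2]
E
python3 - <<'E'
from wr import *
for uv,z in [((166,10),.026),((392,8),.026),((174,155),.026),((385,154),.026),((180,20),.026),((385,18),.026),((265,198),.115),((290,198),.115)]:
    print(uv,wun(uv,z,[.5631,-.1404,.1199],[-90,0,6.92]).round(4))
E
```

```text
(166, 10) [ 0.4723 -0.0075  0.026 ]
(392, 8) [0.6211 0.0117 0.026 ]
(174, 155) [ 0.4814 -0.1018  0.026 ]
(385, 154) [ 0.6358 -0.0824  0.026 ]
(180, 20) [ 0.4817 -0.0122  0.026 ]
(385, 18) [0.6177 0.0054 0.026 ]
(265, 198) [ 0.5525 -0.108   0.115 ]
(290, 198) [ 0.5649 -0.1065  0.115 ]
```

>>> carry_out(targets=[[[0,36,-1],[0,0,0]],[[0,36,0],[0,0,0]],[[0,22,0],[0,0,0]],[[0,10,0],[0,0,0]],[[0,4,0],[0,0,0]],[[0,0,0],[0,0,0]],[[0,0,0],[0,0,0]]])

```text
time_s: 5.95
tool_pos: [0.5648, -0.1401, 0.0133]
tool_rot: [-90.0, -0.2, 7.1]
force: [1.1, -0.9, -0.8]
grip_width: 0.0114
```

>>> carry_out(targets=[[[0,0,0],[0,0,0]],[[0,0,0],[0,0,0]],[[0,0,0],[0,0,0]],[[0,0,0],[0,0,0]],[[0,-10,0],[0,0,0]],[[0,-30,0],[0,0,0]],[[0,-40,0],[0,0,0]],[[0,-20,0],[0,0,0]]], jaw=0.4)

```text
time_s: 6.75
tool_pos: [0.5652, -0.1409, 0.116]
tool_rot: [-90.1, -0.3, 7.0]
force: [0.4, 0.4, 0.5]
grip_width: 0.0348
```

```bash
python3 plan.py '[(.4301,.1846,.12,-22.3)]'; python3 - <<'E'
from h import *
for c in ['side']: save(c+'3.png',env.read_camera(c)[130:230,180:340].repeat(4,0).repeat(4,1))
E
```

```text
now 6.75 [ 0.5652 -0.1409  0.116 ] [-90.07  -0.27   7.02] w 0.0348 F [0.4 0.4 0.5] q [-15.  16.  31. 102.  -9.  65.  26.]
8
[[[-12, -1, 42], [0, 4, 0]], [[-15, -1, 42], [0, 4, 0]], [[-17, 0, 40], [0, 4, 0]], [[-20, -1, 39], [0, 3, 0]], [[-22, 0, 38], [0, 4, 0]], [[-25, -1, 36], [0, 3, 0]], [[-27, 0, 35], [0, 4, 0]], [[-29.9, -0.9, 33.5], [-0.1, 3.3, 0.3]]]
end [0.4302 0.1846 0.12  ] [-90.    0.  -22.3]
```

View pics/side3.png

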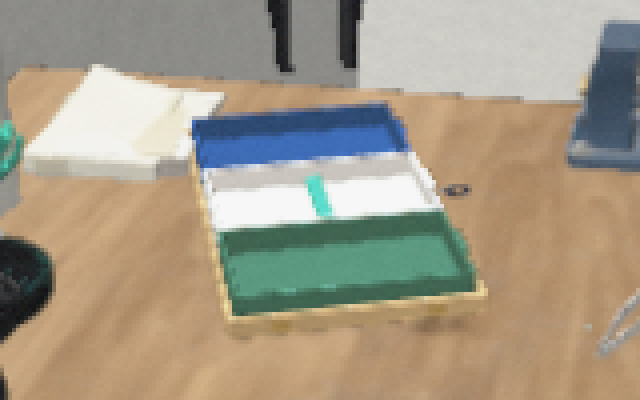

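The rod lies flat and centred in the white tray. The blue block is next.

>>> carry_out(targets=[[[-12,-1,42],[0,4,0]],[[-15,-1,42],[0,4,0]],[[-17,0,40],[0,4,0]],[[-20,-1,39],[0,3,0]],[[-22,0,38],[0,4,0]],[[-25,-1,36],[0,3,0]],[[-27,0,35],[0,4,0]],[[-30,-1,33.5],[0,3.3,0.3]],[[0,0,0],[0,0,0]],[[0,0,0],[0,0,0]]], jaw=0.8)

```text
time_s: 7.8
tool_pos: [0.4281, 0.1859, 0.1174]
tool_rot: [-90.0, 0.3, -22.1]
force: [0.4, -0.6, -0.5]
grip_width: 0.0694
```

```bash
python3 plan.py '[(.4301,.1846,.005,-22.3)]'; python3 - <<'E'
from h import *
for c in ['wrist']: save(c+'4.png',env.read_camera(c))
E
```

```text
now 7.8 [0.4281 0.1859 0.1174] [-90.     0.26 -22.08] w 0.0694 F [ 0.4 -0.6 -0.5] q [-43.   1.  17. 116.  -0.  63. -48.]
3
[[[1, 37, 0], [0, 0, 0]], [[1, 38, 0], [0, 0, 0]], [[0.8, 37.4, -0.5], [0, 0.2, -0.3]]]
end [0.4301 0.1846 0.005 ] [-90.   -0.  -22.3]
```

View pics/wrist4.png

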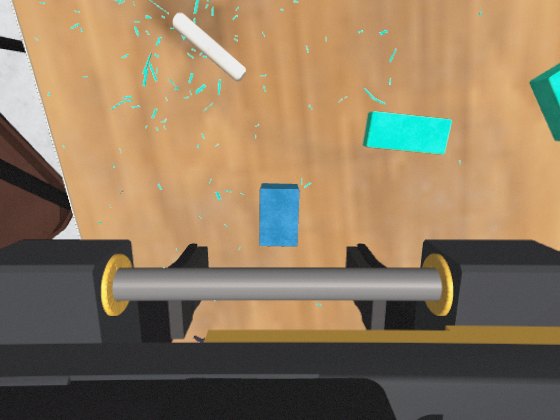

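>>> carry_out(targets=[[[1,37,1],[0,0,0]],[[0,38,1],[0,0,0]],[[0,28,0],[0,0,0]],[[0,9,0],[0,0,0]],[[0,0,0],[0,0,0]]])

```text
time_s: 8.35
tool_pos: [0.4292, 0.1852, 0.0042]
tool_rot: [-90.2, 0.4, -22.4]
force: [-0.2, 0.9, 0.2]
grip_width: 0.0695
```

>>> carry_out(targets=[[[0,0,0],[0,0,0]],[[0,0,0],[0,0,0]],[[0,0,0],[0,0,0]],[[0,0,0],[0,0,0]],[[0,0,0],[0,0,0]],[[0,0,0],[0,0,0]],[[0,0,0],[0,0,0]]], jaw=0)

```text
time_s: 9.05
tool_pos: [0.4295, 0.1872, 0.0052]
tool_rot: [-90.0, 0.3, -22.2]
force: [-0.5, -0.3, 3.6]
grip_width: 0.0299
```

```bash
python3 plan.py '[(.4301,.186,.08,-22.3),(.576,-.239,.12,7.2)]'
```

```text
now 9.05 [0.4295 0.1872 0.0052] [-89.99   0.29 -22.24] w 0.0299 F [-0.5 -0.3  3.6] q [-43.  10.  17. 121.  -4.  49. -45.]
13
[[[0, -37, 0], [0, 0, 0]], [[0.6, -37.8, -0.8], [0, 0.1, -0.3]], [[27, -4, -31], [0, -3, 0]], [[25, -4, -32], [0, -3, 0]], [[24, -4, -33], [0, -3, 0]], [[22, -3, -35], [0, -3, 0]], [[20, -4, -36], [0, -3, 0]], [[18, -3, -37], [0, -2, 0]], [[17, -4, -37], [0, -3, 0]], [[15, -3, -38], [0, -2, 0]], [[13, -4, -38], [0, -3, 0]], [[12, -3, -39], [0, -2, 0]], [[9.6, -4, -39.5], [0, -2.5, 0]]]
end [ 0.576 -0.239  0.12 ] [-90.   -0.    7.2]
```

>>> carry_out(targets=[[[0,-37,0],[0,0,0]],[[0.5,-38,-1],[0,0,-0.3]],[[27,-4,-31],[0,-3,0]],[[25,-4,-32],[0,-3,0]],[[24,-4,-33],[0,-3,0]],[[22,-3,-35],[0,-3,0]],[[20,-4,-36],[0,-3,0]],[[18,-3,-37],[0,-2,0]],[[17,-4,-37],[0,-3,0]],[[15,-3,-38],[0,-2,0]],[[13,-4,-38],[0,-3,0]],[[12,-3,-39],[0,-2,0]]])

```text
time_s: 10.25
tool_pos: [0.5638, -0.2018, 0.1159]
tool_rot: [-90.0, 0.0, 4.9]
force: [0.4, 0.6, 0.1]
grip_width: 0.0301
```

>>> carry_out(targets=[[[9.5,-4,-39.5],[0,-2.5,0]],[[0,0,0],[0,0,0]],[[0,0,0],[0,0,0]]])

```text
time_s: 10.55
tool_pos: [0.5757, -0.2401, 0.1194]
tool_rot: [-90.0, 0.1, 7.1]
force: [-0.8, -0.1, -0.6]
grip_width: 0.03
```

```bash
python3 plan.py '[(.576,-.239,.0135,7.2)]'; python3 - <<'E'
from h import *
for c in ['wrist']: save(c+'5.png',env.read_camera(c))
E
```

```text
now 10.55 [ 0.5757 -0.2401  0.1194] [-9.00e+01  7.00e-02  7.09e+00] w 0.03 F [-0.8 -0.1 -0.6] q [ -8.  22.  35.  95. -13.  67.  37.]
3
[[[0, 35, 0], [0, 0, 0]], [[0, 35, 1], [0, 0, 0]], [[0.6, 35.9, 0.1], [0, -0.1, -0.1]]]
end [ 0.576  -0.239   0.0135] [-90.   -0.    7.2]
```

View pics/wrist5.png

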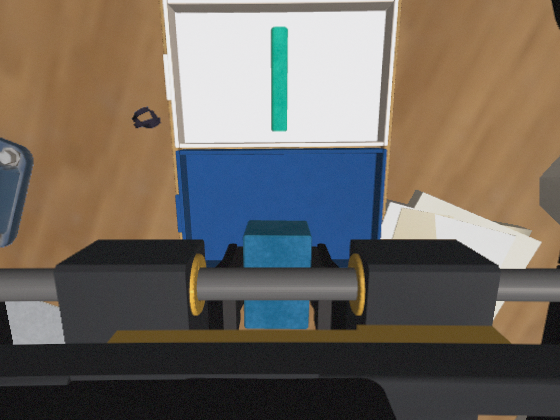

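The rod lies clear of the white tray's walls, and the blue block hangs square over the blue tray. Lowering it now.

>>> carry_out(targets=[[[0,36,0],[0,0,0]],[[0,36,1],[0,0,0]],[[0,22,0],[0,0,0]],[[0,8,0],[0,0,0]],[[0,4,0],[0,0,0]],[[0,0,0],[0,0,0]],[[0,0,0],[0,0,0]]])

```text
time_s: 11.3
tool_pos: [0.5773, -0.2381, 0.0155]
tool_rot: [-90.0, -0.1, 7.3]
force: [0.5, -0.7, 0.1]
grip_width: 0.0304
```

>>> carry_out(targets=[[[0,0,0],[0,0,0]],[[0,0,0],[0,0,0]],[[0,0,0],[0,0,0]],[[0,0,0],[0,0,0]],[[0,-10,0],[0,0,0]],[[0,-30,0],[0,0,0]],[[0,-40,0],[0,0,0]],[[0,-20,0],[0,0,0]]], jaw=0.6)

```text
time_s: 12.1
tool_pos: [0.5776, -0.2391, 0.1182]
tool_rot: [-90.1, -0.2, 7.2]
force: [0.8, -1.0, -0.5]
grip_width: 0.0521
```

```bash
python3 plan.py '[(.5441,.2063,.12,60)]'; python3 - <<'E'
from h import *
for c in ['side']: save(c+'6.png',env.read_camera(c)[130:230,180:340].repeat(4,0).repeat(4,1))
for c in ['wrist']: save(c+'6.png',env.read_camera(c))
E
```

```text
now 12.1 [ 0.5776 -0.2391  0.1182] [-90.12  -0.25   7.22] w 0.0521 F [ 0.8 -1.  -0.5] q [ -8.  21.  35.  96. -13.  67.  37.]
10
[[[2, 0, 45], [0, -5, 0]], [[6, 0, 44], [0, -5, 0]], [[10, 0, 44], [0, -5, 0]], [[14, 0, 42], [0, -5, 0]], [[17, 0, 41], [0, -5, 0]], [[21, -1, 39], [0, -6, 0]], [[25, 0, 37], [0, -5, 0]], [[28, -1, 35], [0, -6, 0]], [[32, 0, 32], [0, -5, 0]], [[34.1, -0.7, 28.5], [0.3, -5.8, 0.1]]]
end [0.5441 0.2063 0.12  ] [-90.   0.  60.]
```

View pics/side6.png

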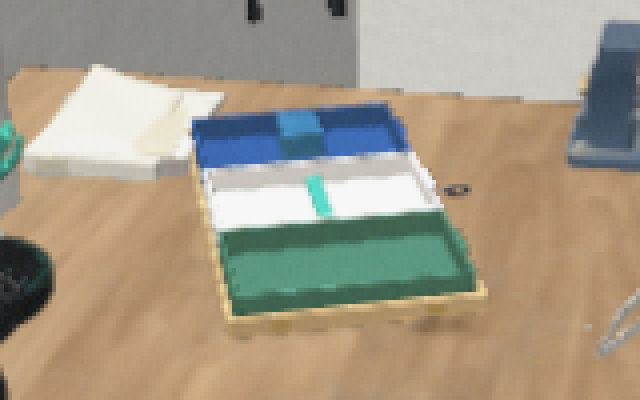

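The blue block now sits in the blue tray. On to the thin green block.

>>> carry_out(targets=[[[2,0,45],[0,-5,0]],[[6,0,44],[0,-5,0]],[[10,0,44],[0,-5,0]],[[14,0,42],[0,-5,0]],[[17,0,41],[0,-5,0]],[[21,-1,39],[0,-6,0]],[[25,0,37],[0,-5,0]],[[28,-1,35],[0,-6,0]],[[32,0,32],[0,-5,0]],[[34,-0.7,28.5],[0.3,-6,0]],[[0,0,0],[0,0,0]],[[0,0,0],[0,0,0]]], jaw=0.8)

```text
time_s: 13.4
tool_pos: [0.5416, 0.2082, 0.1159]
tool_rot: [-89.7, 0.1, 60.4]
force: [0.1, -1.0, 0.1]
grip_width: 0.0699
```

```bash
python3 plan.py '[(.5441,.2063,.003,60)]'; python3 - <<'E'
from h import *
for c in ['wrist']: save(c+'7.png',env.read_camera(c))
E
```

```text
now 13.4 [0.5416 0.2082 0.1159] [-8.967e+01  7.000e-02  6.038e+01] w 0.0699 F [ 0.1 -1.   0.1] q [-36.  15.  15. 101.  -4.  65.  40.]
3
[[[0, 38, -1], [0, 0, 0]], [[0, 37, -1], [0, 0, 0]], [[-0.3, 37.9, -1.8], [-0.3, 0.4, -0.1]]]
end [0.5441 0.2063 0.003 ] [-90.  -0.  60.]
```

View pics/wrist7.png

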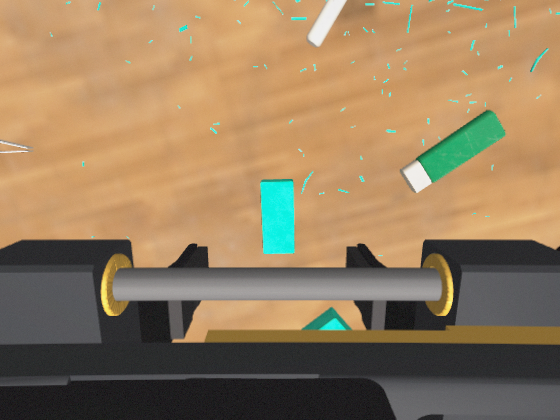

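>>> carry_out(targets=[[[0,38,0],[-0.3,0,0]],[[0,37,-0.5],[0,0,0]],[[0,28,0],[0,0,0]],[[0,10,0],[0,0,0]],[[0,0,0],[0,0,0]]])

```text
time_s: 13.95
tool_pos: [0.5423, 0.2047, 0.0029]
tool_rot: [-90.0, 0.1, 60.1]
force: [0.3, -0.5, 0.4]
grip_width: 0.0689
```

>>> carry_out(targets=[[[0,0,0],[0,0,0]],[[0,0,0],[0,0,0]],[[0,0,0],[0,0,0]],[[0,0,0],[0,0,0]],[[0,0,0],[0,0,0]],[[0,0,0],[0,0,0]],[[0,0,0],[0,0,0]]], jaw=0)

```text
time_s: 14.65
tool_pos: [0.5427, 0.2073, 0.0038]
tool_rot: [-90.0, -0.0, 60.3]
force: [-0.2, 0.5, 0.9]
grip_width: 0.0263
```

```bash
python3 - <<'E'
import numpy as np
c=np.array([.552,-.0435]);a=np.radians(7.2);ex=np.array([np.cos(a),np.sin(a)])
print(c+.035*ex,c-.035*ex)
E
python3 plan.py '[(.5435,.207,.08,60),(.5173,-.0479,.12,7.2)]'
```

```text
[ 0.58672401 -0.03911334] [ 0.51727599 -0.04788666]
now 14.65 [0.5427 0.2073 0.0038] [-9.001e+01 -2.000e-02  6.025e+01] w 0.0263 F [-0.2  0.5  0.9] q [-35.  22.  14. 106.  -6.  53.  42.]
9
[[[0, -38, 0], [0, 0, 0]], [[0.2, -38.2, -0.8], [0, 0.3, 0]], [[-33, -6, -15], [0, 8, 0]], [[-31, -6, -20], [0, 7, 0]], [[-28, -6, -23], [0, 8, 0]], [[-25, -6, -27], [0, 7, 0]], [[-22, -5, -30], [0, 8, 0]], [[-17, -6, -32], [0, 7, 0]], [[-13.3, -5.1, -34.1], [0, 7.8, 0]]]
end [ 0.5173 -0.0479  0.12  ] [-90.   -0.    7.2]
```

>>> carry_out(targets=[[[0,-38,0],[0,0,0]],[[0,-38,-1],[0,0.3,0]],[[-33,-6,-15],[0,8,0]],[[-31,-6,-20],[0,7,0]],[[-28,-6,-23],[0,8,0]],[[-25,-6,-27],[0,7,0]],[[-22,-5,-30],[0,8,0]],[[-17,-6,-32],[0,7,0]],[[-13,-5,-34],[0,8,0]],[[0,0,0],[0,0,0]],[[0,0,0],[0,0,0]]])

```text
time_s: 15.75
tool_pos: [0.5175, -0.0487, 0.1198]
tool_rot: [-90.0, -0.0, 6.9]
force: [-0.2, 0.7, 0.0]
grip_width: 0.0257
```

```bash
python3 plan.py '[(.5173,-.0479,.012,7.2)]'; python3 - <<'E'
from h import *
for c in ['wrist']: save(c+'8.png',env.read_camera(c))
E
```

```text
now 15.75 [ 0.5175 -0.0487  0.1198] [-8.996e+01 -3.000e-02  6.870e+00] w 0.0257 F [-0.2  0.7  0. ] q [-26.   7.  30. 110.  -4.  64.  13.]
3
[[[0, 36, 0], [0, 0, 0]], [[0, 36, 0], [0, 0, 0]], [[-0.2, 35.8, 0.8], [0, -0.3, 0]]]
end [ 0.5173 -0.0479  0.012 ] [-90.   -0.    7.2]
```

View pics/wrist8.png

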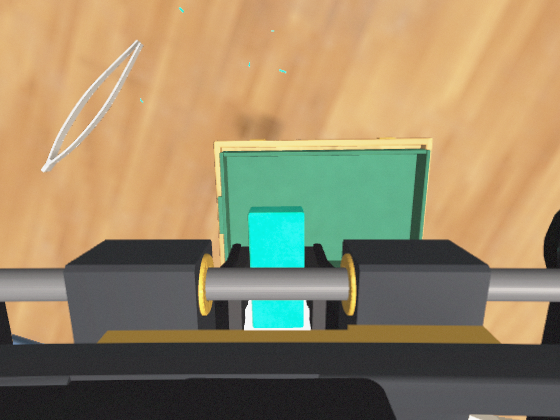

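>>> carry_out(targets=[[[0.5,36,0],[0,-0.3,0]],[[0,36,0],[0,0,0]],[[0,22,0.5],[0,0,0]],[[0,10,0],[0,0,0]],[[0,4,0],[0,0,0]],[[0,0,0],[0,0,0]],[[0,0,0],[0,0,0]]])

```text
time_s: 16.5
tool_pos: [0.5193, -0.0472, 0.0127]
tool_rot: [-90.0, -0.1, 7.3]
force: [-0.5, -0.6, 0.7]
grip_width: 0.0261
```

>>> carry_out(targets=[[[0,0,0],[0,0,0]],[[0,0,0],[0,0,0]],[[0,0,0],[0,0,0]],[[0,0,0],[0,0,0]],[[0,-10,0],[0,0,0]],[[0,-30,0],[0,0,0]],[[0,-40,0],[0,0,0]],[[0,-20,0],[0,0,0]]], jaw=0.4)

```text
time_s: 17.3
tool_pos: [0.5197, -0.0479, 0.1154]
tool_rot: [-90.0, -0.3, 7.2]
force: [-0.2, 0.2, 0.1]
grip_width: 0.0346
```

```bash
python3 plan.py '[(.6608,.1823,.12,7.3)]'; python3 - <<'E'
from h import *
for c in ['side']: save(c+'9.png',env.read_camera(c)[130:230,180:340].repeat(4,0).repeat(4,1))
for c in ['scene']: save(c+'9.png',env.read_camera(c))
E
```

```text
now 17.3 [ 0.5197 -0.0479  0.1154] [-90.01  -0.27   7.21] w 0.0346 F [-0.2  0.2  0.1] q [-26.   8.  30. 110.  -4.  63.  14.]
7
[[[24, -1, 30], [0, 0, 0]], [[24, 0, 30], [0, 0, 0]], [[24, -1, 30], [0, 0, 0]], [[24, 0, 30], [0, 0, 0]], [[24, -1, 30], [0, 0, 0]], [[24, 0, 30], [0, 0, 0]], [[24.9, -0.8, 30.7], [0, -0.1, 0.3]]]
end [0.6608 0.1823 0.12  ] [-90.    0.    7.3]
```

View pics/side9.png

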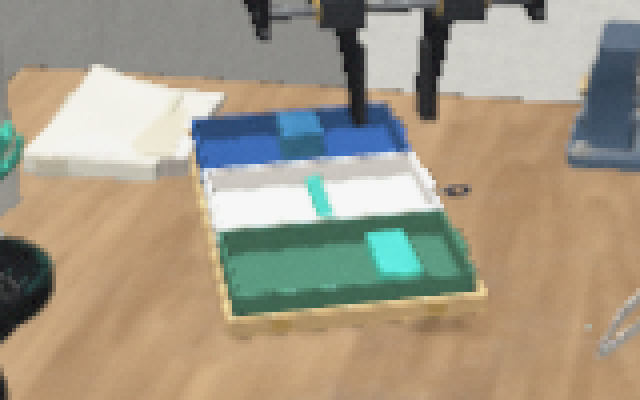

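View pics/scene9.png

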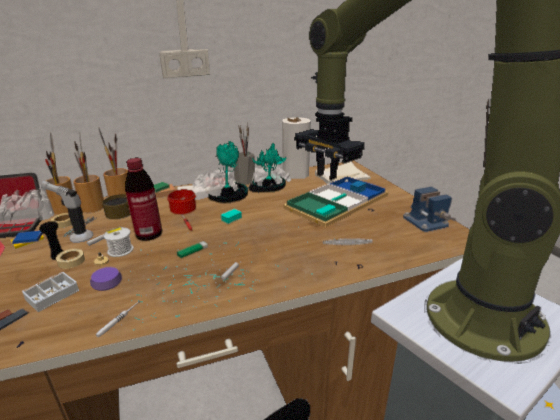

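```bash
python3 - <<'E'
from fit import *
for uv in [(228,193),(248,193),(228,199),(268,184),(181,203),(145,233)]: print(uv,unproj('scene',uv,0).round(3))
# foliage: match scene (228,155) w/ side (147,182)
for a,b in [((228,155),(147,182)),((270,158),(169,166))]:
    def ray(c,uv): 
        p=unproj(c,uv,0);q=unproj(c,uv,.3);return p,(q-p)/np.linalg.norm(q-p)
    p,d=ray('scene',a);q,e=ray('side',b)
    A=np.stack([d,-e],1);s=np.linalg.lstsq(A,q-p,rcond=None)[0];print(p+d*s[0],q+e*s[1])
E
```

```text
(228, 193) [0.835 0.099 0.   ]
(248, 193) [0.795 0.046 0.   ]
(228, 199) [0.792 0.122 0.   ]
(268, 184) [ 0.819 -0.051  0.   ]
(181, 203) [0.856 0.256 0.   ]
(145, 233) [0.733 0.413 0.   ]
[0.81216311 0.10077339 0.13773061] [0.81194994 0.10146905 0.13613507]
[ 0.79194175 -0.04339445  0.10358107] [ 0.79257302 -0.04530453  0.1083499 ]
```

>>> carry_out(targets=[[[24,-1,30],[0,0,0]],[[24,0,30],[0,0,0]],[[24,-1,30],[0,0,0]],[[24,0,30],[0,0,0]],[[24,-1,30],[0,0,0]],[[24,0,30],[0,0,0]],[[25,-1,31],[0,0,0.3]],[[0,0,0],[0,0,0]],[[0,0,0],[0,0,0]]], jaw=0.8)

```text
time_s: 18.3
tool_pos: [0.6583, 0.1838, 0.114]
tool_rot: [-90.1, 0.4, 7.4]
force: [0.3, -0.5, 0.7]
grip_width: 0.0694
```

```bash
python3 plan.py '[(.6608,.1823,.004,7.3)]'; python3 - <<'E'
from h import *
for c in ['wrist']: save(c+'10.png',env.read_camera(c))
E
```

```text
now 18.3 [0.6583 0.1838 0.114 ] [-90.06   0.44   7.36] w 0.0694 F [ 0.3 -0.5  0.7] q [-35.  28.  23.  86. -11.  69.  -3.]
3
[[[1, 37, -1], [0, 0, 0]], [[1, 36, 0], [0, 0, 0]], [[1.1, 37, -0.7], [0.1, 0.1, -0.4]]]
end [0.6608 0.1823 0.004 ] [-90.    0.    7.3]
```

View pics/wrist10.png

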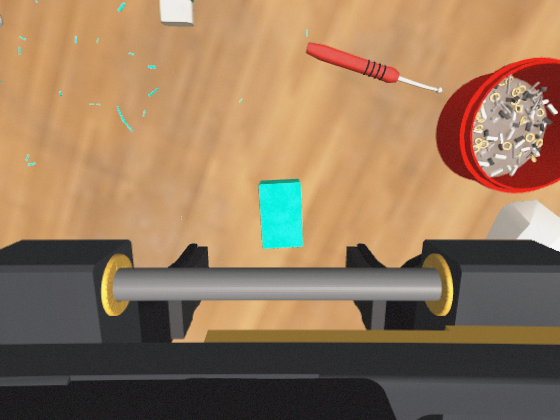

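>>> carry_out(targets=[[[1,37,0],[0,0,-0.3]],[[1,36,0],[0,1,0]],[[0.5,28,0],[0,1,0]],[[0,9,0],[0,0,0]],[[0,0,0],[0,0,0]]])

```text
time_s: 18.85
tool_pos: [0.6601, 0.1816, 0.0045]
tool_rot: [-90.1, 0.2, 5.2]
force: [0.6, -0.4, -0.3]
grip_width: 0.0697
```

>>> carry_out(targets=[[[0,0,0],[0,0,0]],[[0,0,0],[0,0,0]],[[0,0,0],[0,0,0]],[[0,0,0],[0,0,0]],[[0,0,0],[0,0,0]],[[0,0,0],[0,0,0]],[[0,0,0],[0,0,0]]], jaw=0)

```text
time_s: 19.55
tool_pos: [0.6615, 0.1836, 0.006]
tool_rot: [-90.0, -0.0, 5.3]
force: [-0.7, 0.5, 2.2]
grip_width: 0.0332
```

```bash
python3 plan.py '[(.6608,.1823,.08,7.2),(.5867,-.0391,.12,7.2)]'
```

```text
now 19.55 [0.6615 0.1836 0.006 ] [-8.998e+01 -2.000e-02  5.260e+00] w 0.0332 F [-0.7  0.5  2.2] q [-34.  34.  22.  90. -14.  59.  -3.]
8
[[[0, -37, -1], [0, -1, 0]], [[-0.8, -37, -0.2], [0, -0.9, 0]], [[-17, -7, -35], [0, 0, 0]], [[-17, -7, -35], [0, 0, 0]], [[-17, -7, -35], [0, 0, 0]], [[-17, -6, -35], [0, 0, 0]], [[-17, -7, -35], [0, 0, 0]], [[-16.1, -6.1, -35.4], [0, 0, 0]]]
end [ 0.5867 -0.0391  0.12  ] [-90.   -0.    7.2]
```

>>> carry_out(targets=[[[0,-37,-1],[0,-1,0]],[[-1,-37,0],[0,-1,0]],[[-17,-7,-35],[0,0,0]],[[-17,-7,-35],[0,0,0]],[[-17,-7,-35],[0,0,0]],[[-17,-6,-35],[0,0,0]],[[-17,-7,-35],[0,0,0]],[[-15,-6,-35],[0,0,0]],[[0,0,0],[0,0,0]],[[0,0,0],[0,0,0]]])

```text
time_s: 20.55
tool_pos: [0.5876, -0.0398, 0.1199]
tool_rot: [-90.0, -0.0, 7.1]
force: [-0.3, 1.5, -0.4]
grip_width: 0.0325
```

```bash
python3 plan.py '[(.588,-.0391,.0138,7.2)]'; python3 - <<'E'
from h import *
for c in ['wrist']: save(c+'11.png',env.read_camera(c))
E
```

```text
now 20.55 [ 0.5876 -0.0398  0.1199] [-8.997e+01 -5.000e-02  7.090e+00] w 0.0325 F [-0.3  1.5 -0.4] q [-23.  16.  29. 100.  -8.  66.  15.]
3
[[[0, 35, 0], [0, 0, 0]], [[0, 36, 0], [0, 0, 0]], [[0.4, 35.1, 0.6], [0, -0.1, 0]]]
end [ 0.588  -0.0391  0.0138] [-90.   -0.    7.2]
```

View pics/wrist11.png

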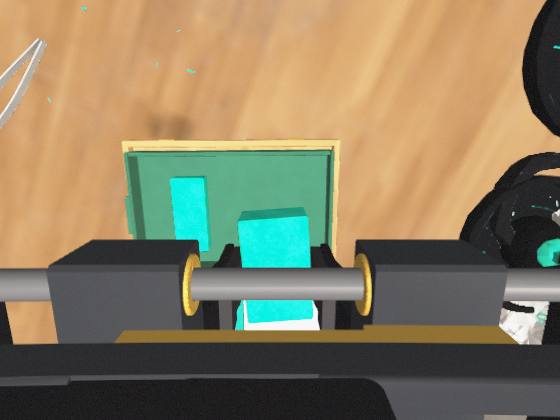

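>>> carry_out(targets=[[[-1,36,0],[0,0,0]],[[0,36,0],[0,0,0]],[[0,22,0.5],[0,0,0]],[[0,8,0],[0,0,0]],[[0,4,0],[0,0,0]],[[0,0,0],[0,0,0]],[[0,0,0],[0,0,0]]])

```text
time_s: 21.3
tool_pos: [0.5881, -0.0379, 0.0148]
tool_rot: [-90.0, -0.2, 7.3]
force: [0.3, -0.2, 0.2]
grip_width: 0.0329
```

>>> carry_out(targets=[[[0,0,0],[0,0,0]],[[0,0,0],[0,0,0]],[[0,0,0],[0,0,0]],[[0,0,0],[0,0,0]],[[0,-10,0],[0,0,0]],[[0,-30,0],[0,0,0]],[[0,-40,0],[0,0,0]],[[0,-40,-30],[0,0,0]],[[0,-20,-45],[0,0,0]],[[0,0,-45],[0,0,0]],[[0,0,0],[0,0,0]],[[0,0,0],[0,0,0]]], jaw=0.47)

```text
time_s: 22.5
tool_pos: [0.6015, -0.1589, 0.1542]
tool_rot: [-90.0, -0.0, 7.0]
force: [0.4, 1.0, -0.1]
grip_width: 0.0407
```

```bash
python3 - <<'E'
from h import *
o=env.get_obs();print(o['time_s'],o['tool_pos'],o['tool_rot'],o['grip_width'])
for c in ['wrist','side']: save(c+'12.png',env.read_camera(c))
E
```

```text
22.5 [ 0.60148767 -0.15894383  0.15423481] [-9.00016628e+01 -3.08345086e-02  7.04989297e+00] 0.04074488386187735
```

View pics/wrist12.png

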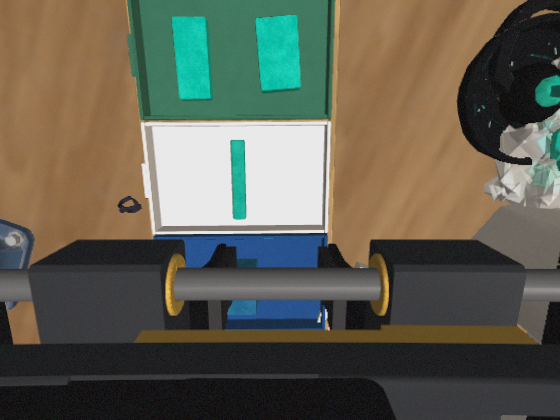

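View pics/side12.png

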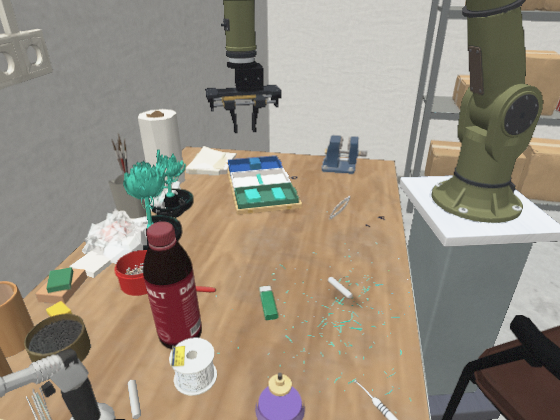

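>>> carry_out(targets=[[[0,0,-40],[0,0,0]],[[0,0,-40],[0,0,0]],[[0,0,0],[0,0,0]],[[0,0,0],[0,0,0]],[[0,0,0],[0,0,0]]])

```text
time_s: 23.1
tool_pos: [0.6124, -0.2338, 0.1531]
tool_rot: [-89.9, 0.0, 7.4]
force: [0.1, 0.5, -0.1]
grip_width: 0.0406
```

```bash
python3 - <<'E'
from wr import *
a=np.radians(7.2);R=np.array([[np.cos(a),np.sin(a)],[-np.sin(a),np.cos(a)]])
for n,z,q in [('thick',.027,[(256,17),(297,15),(300,88),(263,91)]),('thin',.021,[(173,17),(206,17),(211,98),(179,99)])]:
    P=np.array([wun(u,z,[.6015,-.1589,.1542],[-90,-.03,7.05])[:2] for u in q])
    print(n,[np.linalg.norm(P[i]-P[(i+1)%4]).round(4) for i in range(4)],(R@(P.mean(0)-[.552,-.0435])).round(4))
o=env.get_obs();print(o['time_s'],o['tool_pos'],o['tool_rot'])
save('wrist13.png',env.read_camera('wrist'))
s=env.read_camera('scene'); save('scene13.png',cv2.resize(s[160:300,160:420],None,fx=3,fy=3,interpolation=cv2.INTER_CUBIC))
E
```

```text
thick [np.float64(0.031), np.float64(0.0516), np.float64(0.0296), np.float64(0.0526)] [0.0363 0.0025]
thin [np.float64(0.0253), np.float64(0.0588), np.float64(0.0261), np.float64(0.0595)] [-0.0325 -0.0001]
23.1 [ 0.61241209 -0.23383586  0.15314635] [-8.98831947e+01  7.11350860e-03  7.42246479e+00]
```

View pics/wrist13.png

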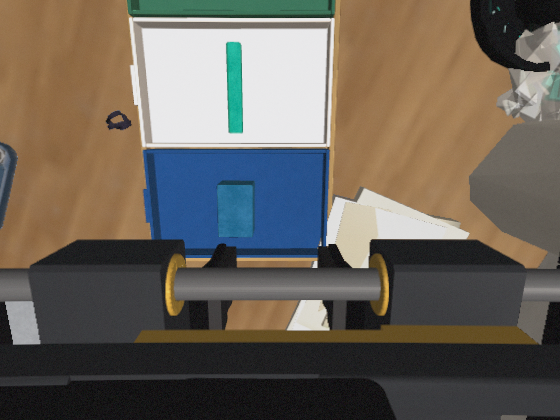

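View pics/scene13.png

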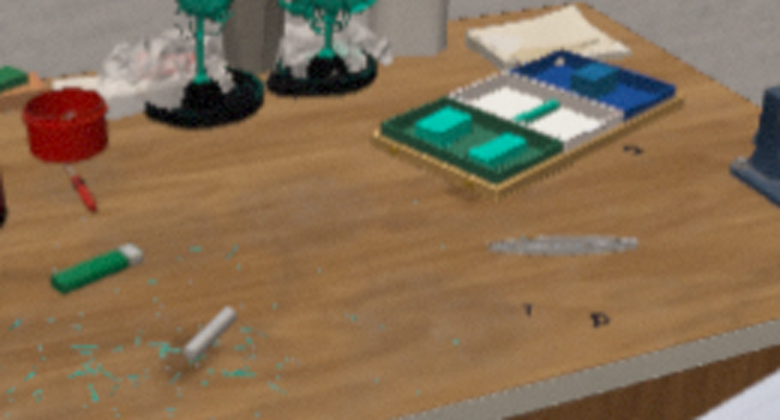

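The last pictures show all four pieces flat inside their trays, with the lighter and steel bar unmoved and the gripper clear above. I'm handing the job in.

```bash
python3 - <<'E'
from cell import env
print(env.sign_off())
E
```

```text
the job is handed in; nothing more can be done
None
```

All four wax pieces are in their trays and the job is handed in, at about 23 s of the 96 s allowed. The green rod is in the white tray, the blue block in the blue tray, and both green blocks lie side by side in the green tray.

**Green blocks:** In the wrist picture they sit at about (+36, +3) mm (thick) and (−33, 0) mm (thin) in the tray's frame. Their top faces measured within about 2 mm of their true sizes, so I take them to be flat.

**Blue block and rod:** I judged these by eye in the last pictures. Both look flat and well clear of the walls.

**Lighter and steel bar:** The steel bar appears at the same pixel position in the scene camera as at the start. The lighter is within about 2 pixels, roughly 5 mm.

**Forces:** The tool force never read above 4 N at the end of any move, and the gripper was well above the trays when I handed in.

**What disagreed:**
- My two estimates of the green tray's position differed by about 3 mm.
- The thick block was a degree or two askew in the grip (33 mm read against 32 mm). It was released and lies slightly turned, within limits.
- The detector returned the lighter's outline when asked for the thick block in the scene camera, so I placed that block from the side camera alone.

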